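# Uncover the slide and hold the magnifier over it

## Task

Uncover the specimen slide: lift off its tent-shaped metal dust cover, hang it astride the bar of the rail near the middle and let go of it. Then draw the magnifying glass out of its leaning stand, turn it until the lens lies level, and finish while still holding it raised and still, lens centred over the slide about 10 cm above the table, touching nothing but the gripper. Leave the slide box, the dropper bottle and the jar standing where they are.

Things in the scene. Friction and masses are not known exactly. Their poses are not given: they have to be found in the camera images.
- specimen: Fixed black specimen plate 100 x 50 x 6 mm lying on the table, with a glass slide 76 x 26 mm (top 8 mm above the table) in its middle. Origin: centre of its underside, at table height; x along its length, z up. At the start the dust cover stands over it and only the plate's two ends show.
- cover: Loose tent-shaped aluminium dust cover, 100 to 210 g: an upside-down V 90 mm long, open ends, ridge along x, 76 mm high, 95 mm wide at the foot. Sides 4 mm thick, 28 deg from vertical. Origin: centre of the foot's underside, z up. It stands on the table astride the specimen plate, ridge roughly along the plate. Hung upright on the bar, its origin is about 54 mm below the bar's centre line.
- cover_grip (a point): Point in the black finger grip on the cover's ridge, 95 mm above the cover's foot; axes as the cover. The grip is a fin 56 mm long (x), 10 mm thick (y), standing 30 mm above the ridge; its top is 106 mm above the foot.
- rail: Fixed rail: a horizontal steel bar 12 mm in diameter and about 220 mm long on two posts at its ends. Origin: on the table under the bar's middle; y along the bar, z up. The bar's centre line is 140 mm above the table (see point rail_mid).
- rail_mid (a point): Middle of the rail's bar, on its centre line; axes as the rail.
- stand: Fixed grey magnifier stand: foot plate 110 x 90 x 12 mm, centre at x -42 mm, with a square sleeve leaning 45 deg that rises in the stand's +x direction and is open at its upper end. Inside the sleeve: 19 mm wide (y), 17 mm high, 55 mm deep. Origin: on the table, 33 mm in +x of the point under the sleeve's mouth; z up.
- mag_grip (a point): Point on the handle's centre line, 75 mm from the lens centre, near the centre of mass (about 65 mm from it); axes as the magnifier. The handle is bare and free to grip from 50 to 115 mm from the lens centre.
- magnifier: Loose magnifying glass, 100 to 190 g, 214 mm long: round lens in a dark rim 76 mm across, 10 mm thick; straight black handle 16 mm wide (y), 14 mm thick (z). Origin: lens centre; z: lens normal; handle along -x, butt at 176 mm. At the start the last 55 mm of handle is in the sleeve with about 1.5 mm play, lens up and outward, x rising at about 45 deg; it draws out freely along x.
- slide_box: Bystander: closed white slide box with an orange lower edge, 80 x 100 x 34 mm, beyond the specimen. Origin: centre of the underside.
- dropper: Bystander: amber dropper bottle, 40 mm in diameter, 98 mm tall. Origin: centre of the underside.
- jar: Bystander: small clear jar with a white lid, 52 mm in diameter, 52 mm tall. Origin: centre of the underside.
- mouth (a point): Centre of the mouth of the stand's sleeve, 69 mm above the table; axes as the stand (not leaning).
Things that resemble listed ones, but are neither listed nor needed, are in the scene too. Several things look just like the specimen: the one meant starts farthest from the robot's base.

How it is judged:
On the way, in this order (a step that is already met when the one before it is completed fails the run):
1. the dust cover hangs astride the rail's bar, released (x of cover in the frame of rail between -0.015 and 0.015 m and y of cover in the frame of rail between -0.07 and 0.07 m and height (world z) of cover between 0.075 and 0.105 m and angle between cover's own z axis and vertical below 0.25 rad and angle between the x axis of cover and the y axis of rail, either way round below 0.25 rad and contact force between cover and rail above 0.3 N and contact force between the fingers and cover below 0.1 N and linear speed of cover below 0.03 m/s), for 0.3 s.
2. the magnifier is drawn out of its stand, held by the gripper (distance between magnifier and mouth above 0.19 m and contact force between the fingers and magnifier above 1 N and contact force between magnifier and stand below 0.1 N), for 0.2 s.
At the end, for the whole second after the job is handed in: Cover released, still, astride the bar (15 mm, 0.25 rad), within 70 mm of its middle. Magnifier held by the fingers, touching nothing else, still, level within 0.2 rad, lens centre within 25 mm of the specimen's middle in plan, 60 to 160 mm up. Bystanders within 30 mm of their start (all of step 1 and horizontal distance between magnifier and specimen below 0.025 m and height (world z) of magnifier between 0.06 and 0.16 m and angle between the z axis of magnifier and the z axis of specimen, either way round below 0.2 rad and contact force between the fingers and magnifier above 1 N and linear speed of magnifier below 0.03 m/s and contact force between magnifier and stand below 0.1 N and contact force between magnifier and rail below 0.1 N and contact force between magnifier and cover below 0.1 N and contact force between magnifier and specimen below 0.1 N and contact force between magnifier and slide_box below 0.1 N and contact force between magnifier and dropper below 0.1 N and contact force between magnifier and jar below 0.1 N and distance of each of slide_box, dropper, jar from where it was at the start of the episode below 0.03 m and angle between each of slide_box, dropper, jar's own z axis and vertical below 0.3 rad); the arm keeps its last pose, push and grip.
It fails at once if a bystander is knocked over or shoved more than 30 mm (distance of any of slide_box, dropper, jar from where it was at the start of the episode above 0.03 m or angle between any of slide_box, dropper, jar's own z axis and vertical above 0.3 rad).
It also fails if it takes over 58 s, if anything falls off the work surface, if the arm or the gripper's body presses on something with over 40 N, if the wrist force passes 120 N, or if a joint passes its speed limit or range.

## Robot

A 7-joint arm with a two-finger parallel gripper is mounted at the origin on the work surface. World frame = base frame: x ahead of the robot, y to its left, z up, the work surface at z = 0. Lengths are in m, angles in rad, forces in N, time in s.
With the tool pointing down it reaches from about 0.4 to 0.875 m from the base axis. Payload 19.3 kg.
Tool frame: the origin (TCP) lies at the very end of the fingers, on their centre line; the grasp point (between the pads) lies 19 mm behind it; z points along the fingers, y is the line along which they close (so a half turn about z gives the same grasp; the last joint's range is limited). The gripper opens to 85 mm and grips with 20 to 120 N. Pads are 22 mm wide; open, the fingers measure 114 mm over their backs; the gripper's body (76 mm by 85 mm) begins 54 mm behind the grasp point. The pads swing forward as they close: fully open they stand 13 mm farther back than shut.
Start: joints at [1.154, 0.521, -0.036, 1.599, 0.021, 1.021, -0.113], TCP at [0.212, -0.588, 0.231] pointing down, gripper open.
Joint ranges: [-2.91, 2.91], [-0.3, 2.13], [-1.5, 1.42], [0.17, 2.43], [-1.26, 4.41], [0.16, 1.93], [-2.52, 2.52]. Speed limits (rad/s): [1.89, 1.89, 2.39, 2.39, 3.01, 3.01, 3.01].

## Interface

Orientations are given as [roll, pitch, yaw] about the fixed x, y, z axes, in that order (R = Rz(yaw) Ry(pitch) Rx(roll)).
In Python, from workcell import monitor, viewer, bot gives the robot as it stands.
- The arm moves only by the tool move_arm, never from a script. Its arguments are lists of equal length, an entry for each row: "gripper": the opening, from 0 (shut) to 1 (fully open); "linear": the shift along the tool's x, y, z in cm, a list of three; "twist": the turn about the tool's z in degrees. A call has 1 to 8 rows; each row shifts and turns the commanded pose from where the row before left it, along the tool's axes as they then stand; what a row does not reach is not made up. A row lasts 1/10 s, in which the tool goes at most 50 mm and 8.59 degrees, less where a joint would pass 70% of its speed; a pose out of reach is approached as far as the arm can. A call with a gripper value outside its range is refused whole. The fingers move at their own pace and stop on an object; "squeeze" is the grip in N (left out, the last holds). Time passes only in rows, so rows that do not move let the fingers close. It gives the time, the measured TCP pose, the force, the opening and the grip force at its end, in the units of the state.
- monitor.observe(): the state, without advancing time (a new reading comes with each control period).
- viewer.grab_frame(name): name is "scene" or "top" or "wrist"; returns a dict with "img" (400x640x3 uint8, red, green, blue), "K" (3x3 intrinsics, pixels), "eye" and "rotation" of the camera in the world. Camera axes: x right, y up, looking along -z (the intrinsics and any distortion apply to the point x, -y, -z); pixel columns grow to the right and rows downward; lengths in m; the calibration is good to about 2 mm. A picture is of the moment at which its call begins. There is no depth.
- bot.job_done(): hands the job in; it is judged then, once.
The state is a dict: "clock": time; "qpos": joint angles; "qd": joint speeds; "joint_efforts": joint torques, N m; "position": TCP position; "tool_rot": TCP orientation; "force": force on the tool from outside, world axes, zero at the start; "moment": the same for the moment, N m; "grip_width": finger opening in m; "finger_force": force on a finger pad.
Only numpy, scipy, OpenCV 4.12 (cv2) and the standard library are available. Lean on these libraries where they do the work, as an engineer would, in place of code of your own. Each camera call takes 0.05 s, during which the arm holds its last target. There are 200 camera calls.

## Working session

There is one attempt and no reset: what is moved stays moved. The work goes in short steps, Python scripts to look and compute and a tool call to move; the robot and the scene stay as the last step left them, time stands still between calls to the robot, and variables do not carry over. Pictures are saved under pics/ and viewed, at most 10 in all, crops included, and the job is handed in when it is done.

Besides the shell and the picture viewer there is one more tool, called as a command line: name --pt "numbers of a row" for each row, then --argument value for the rest. move_arm: Moves the arm, as the interface text tells. Its arguments: {"type":"object","properties":{"gripper":{"type":"array"},"linear":{"type":"array"},"twist":{"type":"array"},"squeeze":{"type":"number"}},"required":["gripper","linear","twist"]}

```bash
ls; mkdir -p pics; python3 - <<'E'
from workcell import monitor, viewer, bot
import cv2,numpy as np
s=monitor.observe();print({k:np.round(v,3) for k,v in s.items()})
for n in("scene","top"):
    f=viewer.grab_frame(n);cv2.imwrite(f"pics/{n}0.png",cv2.cvtColor(f["img"],cv2.COLOR_RGB2BGR))
    print(n,f.keys(),f["K"],f["eye"],f["rotation"])
E
```

```text
pics
{'clock': np.float64(0.0), 'qpos': array([ 1.154,  0.522, -0.036,  1.6  ,  0.021,  1.021, -0.113]), 'qd': array([ 0.   , -0.   ,  0.   ,  0.001,  0.001, -0.001, -0.001]), 'joint_efforts': array([-0.0000e+00, -9.2712e+01,  1.9800e+00, -3.6994e+01,  1.8000e-02,
        8.0000e-03, -0.0000e+00]), 'position': array([ 0.212, -0.587,  0.231]), 'tool_rot': array([-3.14 ,  0.   ,  0.347]), 'force': array([ 0.534, -0.825, -0.82 ]), 'moment': array([-0.025,  0.002, -0.053]), 'finger_force': np.float64(0.0), 'grip_width': np.float64(0.085)}
scene dict_keys(['img', 'K', 'eye', 'rotation']) [[465.8204836    0.         320.21175514]
 [  0.         465.8204836  198.28479683]
 [  0.           0.           1.        ]] [1.19337142 0.17553864 0.81814542] [0.75366514 0.01021875 1.80220023]
top dict_keys(['img', 'K', 'eye', 'rotation']) [[426.18067583   0.         318.92619213]
 [  0.         426.18067583 195.72528202]
 [  0.           0.           1.        ]] [ 0.46239537 -0.00302762  0.99244044] [ 0.10381686  0.0095447  -1.58336219]
```

View pics/scene0.png

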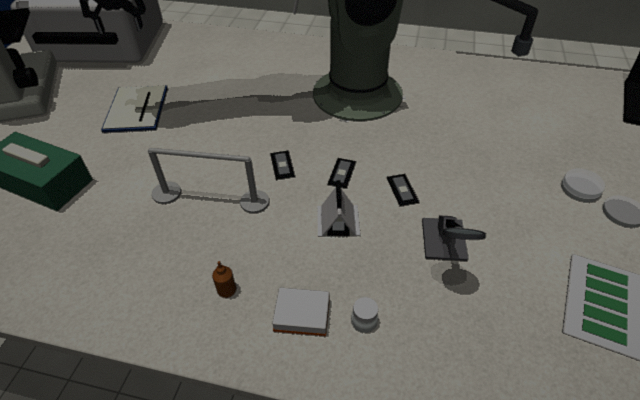

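View pics/top0.png

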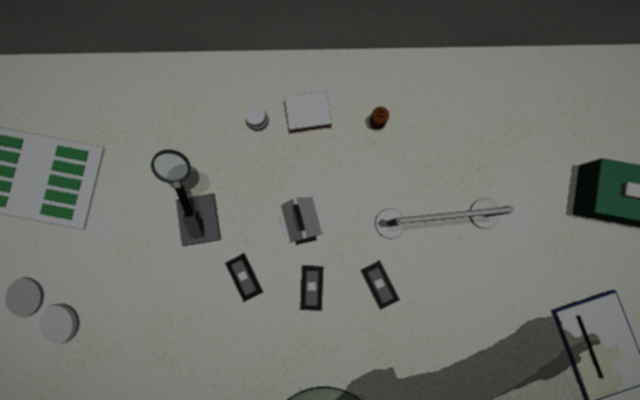

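The scene picture shows the tent cover at about (339,215), rail bar (152,151)–(250,158), the magnifier in its stand at (445,235), and the bystanders at (224,280), (302,311) and (365,313). The top view shows the cover fin at (298,217), rail bar (388,222)–(510,210), and the lens at (171,166). Next I'll enlarge the key parts.

```bash
cat > h.py <<'E'
import numpy as np,cv2
from scipy.spatial.transform import Rotation as R
from workcell import monitor,viewer,bot
def rot(f):
    r=np.array(f["rotation"]); return r if r.shape==(3,3) else R.from_euler("xyz",r).as_matrix()
def ray(f,u,v):
    K=f["K"];d=rot(f)@np.array([(u-K[0,2])/K[0,0],-(v-K[1,2])/K[1,1],-1.]);return np.array(f["eye"]),d/np.linalg.norm(d)
def onz(f,u,v,z):
    o,d=ray(f,u,v);return o+d*(z-o[2])/d[2]
def tri(*obs):
    A=0;b=0;L=[ray(*o) for o in obs]
    for o,d in L:
        P=np.eye(3)-np.outer(d,d);A=A+P;b=b+P@o
    p=np.linalg.solve(A,b);return p,[round(float(np.linalg.norm(np.cross(p-o,d)))*1e3,1) for o,d in L]
def proj(f,p):
    c=rot(f).T@(np.array(p)-f["eye"]);K=f["K"];return np.array([K[0,2]-K[0,0]*c[0]/c[2],K[1,2]+K[1,1]*c[1]/c[2]])
def save(f,n):cv2.imwrite(n,cv2.cvtColor(f["img"],cv2.COLOR_RGB2BGR))
E
python3 - <<'E'
from h import *
s=cv2.imread("pics/scene0.png");t=cv2.imread("pics/top0.png")
def c(i,x,y,w,h,k):return cv2.resize(i[y:y+h,x:x+w],None,fx=k,fy=k,interpolation=cv2.INTER_CUBIC)
a=np.hstack([c(t,140,140,100,110,3),c(t,270,180,66,110,3),c(s,300,140,100,110,3)])
a=a[:, :800]
b=np.hstack([c(s,410,200,90,95,3),c(s,145,140,130,80,2.0)[:190].copy() if 0 else cv2.copyMakeBorder(c(s,145,140,130,80,2),0,125,0,0,0), cv2.copyMakeBorder(c(t,375,195,145,50,1.8),0,195,0,0,0)])
print(a.shape,b.shape)
w=800;im=np.zeros((a.shape[0]+b.shape[0],w,3),np.uint8);im[:a.shape[0],:a.shape[1]]=a;im[a.shape[0]:,:min(w,b.shape[1])]=b[:,:w]
im=cv2.convertScaleAbs(im[:600],alpha=1.5,beta=10)
cv2.imwrite("pics/c1.png",im)
E
```

```text
(330, 798, 3) (285, 791, 3)
```

View pics/c1.png

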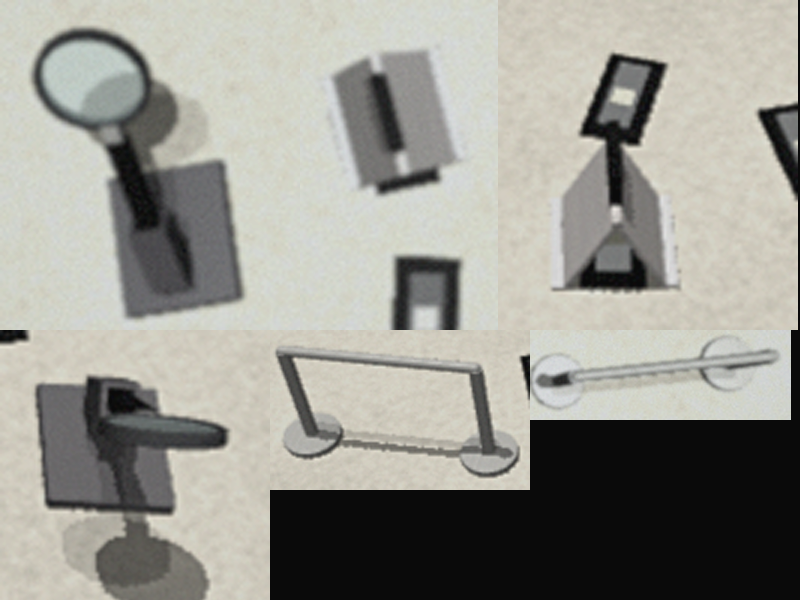

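```bash
python3 - <<'E'
from h import *
np.set_printoptions(precision=4,suppress=True)
t=viewer.grab_frame("top");s=viewer.grab_frame("scene")
print("fin far",tri((t,295.5,204),(s,339,208)),"near",tri((t,302,230),(s,339,185)))
print("z106",onz(t,295.5,204,.106),onz(t,302,230,.106),onz(s,339,208,.106),onz(s,339,185,.106))
# rail ends: crop1.8 top (570,376)->, (775,355)
A=(375+(572-530)/1.8,195+(376-330)/1.8);B=(375+(776-530)/1.8,195+(355-330)/1.8)
C=(145+(283-270)/2,140+(351-330)/2);D=(145+(478-270)/2,140+(369-330)/2)
print("rail",A,B,C,D,tri((t,*A),(s,*D)),tri((t,*B),(s,*C)))
for f,P in((t,(A,B)),(s,(D,C))):print([onz(f,*p,.14) for p in P])
# lens centre
print("lens",tri((t,140+92/3,140+80/3),(s,410+165/3,200+(431-330)/3)))
# stand foot corners top at z=.012
q=[(110,183),(222,162),(242,297),(130,316)]
P=np.array([onz(t,140+a/3,140+b/3,.012) for a,b in q]);print("foot",P,P.mean(0))
q=[(38,385),(157,390),(173,505),(47,500)]
P=np.array([onz(s,410+a/3,200+(b-330)/3,.012) for a,b in q]);print("footS",P,P.mean(0))
# specimen near edge
for a,b in((378,190),(439,178)):print("spec",onz(t,270+(a-300)/3,180+b/3,.006))
E
```

```text
fin far (array([0.5403, 0.055 , 0.0808]), [0.0, 0.0]) near (array([0.4839, 0.042 , 0.0919]), [1.1, 1.1])
z106 [0.5382 0.0534 0.106 ] [0.4838 0.0403 0.106 ] [0.5627 0.0591 0.106 ] [0.4974 0.0456 0.106 ]
rail (398.3333333333333, 220.55555555555554) (511.66666666666663, 208.88888888888889) (151.5, 150.5) (249.0, 159.5) (array([ 0.4993, -0.1535,  0.1421]), [0.0, 0.0]) (array([ 0.5187, -0.3768,  0.1427]), [2.3, 2.3])
[array([ 0.4994, -0.1538,  0.14  ]), array([ 0.5197, -0.3804,  0.14  ])]
[array([ 0.4971, -0.1545,  0.14  ]), array([ 0.5162, -0.3763,  0.14  ])]
lens (array([0.6129, 0.3025, 0.1496]), [1.3, 1.3])
foot [[0.5568 0.3349 0.012 ]
 [0.572  0.2484 0.012 ]
 [0.4679 0.2317 0.012 ]
 [0.4546 0.3173 0.012 ]] [0.5128 0.2831 0.012 ]
footS [[0.4684 0.2357 0.012 ]
 [0.4537 0.3235 0.012 ]
 [0.5595 0.3372 0.012 ]
 [0.5747 0.2508 0.012 ]] [0.5141 0.2868 0.012 ]
spec [0.4558 0.0592 0.006 ]
spec [0.4644 0.0123 0.006 ]
```

```bash
cat >> h.py <<'E'
def go(to,frm=None,rpy=None):
    s=monitor.observe();frm=s["position"] if frm is None else np.array(frm);rpy=s["tool_rot"] if rpy is None else rpy
    d=R.from_euler("xyz",rpy).as_matrix().T@(np.array(to)-frm)*100
    n=int(np.ceil(np.linalg.norm(d)/4.5));print("tool cm",np.round(d,2),"rows",n,"each",np.round(d/n,2));return d
E
python3 - <<'E'
from h import *
f=viewer.grab_frame("wrist");print(f["eye"],rot(f))
go((.45,-.40,.32));go((.45,-.2,.32),(.45,-.40,.32))
E
```

```text
[ 0.28552026 -0.5613496   0.37312318] [[ 3.38577891e-01  8.96592693e-01  2.85458499e-01]
 [-9.40938129e-01  3.22837020e-01  1.02037719e-01]
 [-6.70298031e-04 -3.03146501e-01  9.52943728e-01]]
tool cm [28.73 -9.58 -8.89] rows 8 each [ 3.59 -1.2  -1.11]
tool cm [ 6.800e+00 -1.881e+01  1.000e-02] rows 5 each [ 1.36 -3.76  0.  ]
```

move_arm --gripper '[1, 1, 1, 1, 1, 1, 1, 1]' --pt "3.6 -1.2 -1.1" --pt "3.6 -1.2 -1.1" --pt "3.6 -1.2 -1.1" --pt "3.6 -1.2 -1.1" --pt "3.6 -1.2 -1.1" --pt "3.6 -1.2 -1.1" --pt "3.6 -1.2 -1.1" --pt "3.6 -1.2 -1.1" --twist '[0, 0, 0, 0, 0, 0, 0, 0]'

```text
clock: 1.05
position: [0.4517, -0.3985, 0.3198]
tool_rot: [3.142, 0.0, 0.347]
force: [0.5, -0.1, -0.3]
grip_width: 0.0856
finger_force: 0.0
```

move_arm --gripper '[1, 1, 1, 1, 1, 1, 1]' --pt "1.4 -3.8 0" --pt "1.4 -3.8 0" --pt "1.4 -3.8 0" --pt "1.4 -3.8 0" --pt "1.4 -3.8 0" --pt "0 0 0" --pt "0 0 0" --twist '[0, 0, 0, 0, 0, 0, 0]'

```text
clock: 1.75
position: [0.452, -0.1967, 0.3195]
tool_rot: [3.141, -0.0, 0.348]
force: [-0.3, -0.0, 0.3]
grip_width: 0.0854
finger_force: 0.0
```

```bash
python3 - <<'E'
from h import *
import pickle
f=viewer.grab_frame("wrist");pickle.dump(f,open("w1.pkl","wb"));save(f,"pics/w1.png")
print(proj(f,(.4994,-.1538,.14)),proj(f,(.5187,-.378,.14)))
go((.49,.045,.30))
E
```

```text
[294.92597268 124.35002916] [487.97768544 177.14713004]
tool cm [ 11.83 -21.51   1.93] rows 6 each [ 1.97 -3.59  0.32]
```

move_arm --gripper '[1, 1, 1, 1, 1, 1, 1]' --pt "2 -3.6 0.3" --pt "2 -3.6 0.3" --pt "2 -3.6 0.3" --pt "2 -3.6 0.3" --pt "2 -3.6 0.3" --pt "2 -3.6 0.3" --pt "0 0 0" --twist '[0, 0, 0, 0, 0, 0, 6.4]'

```text
clock: 2.5
position: [0.4919, 0.0509, 0.3008]
tool_rot: [-3.14, 0.0, 0.239]
force: [-0.7, -1.1, -0.2]
grip_width: 0.0854
finger_force: 0.0
```

```bash
python3 - <<'E'
from h import *
import pickle
print(monitor.observe()["position"],monitor.observe()["tool_rot"])
f=viewer.grab_frame("wrist");pickle.dump(f,open("w2.pkl","wb"))
a=cv2.imread("pics/w1.png");save(f,"pics/w2.png");b=cv2.imread("pics/w2.png")
im=np.zeros((600,800,3),np.uint8);im[:350,:560]=cv2.resize(b,(560,350));im[350:,:400]=cv2.resize(a,(400,250))
cv2.imwrite("pics/c2.png",cv2.convertScaleAbs(im,alpha=1.4))
E
```

```text
[0.49188217 0.05091237 0.30077358] [-3.13962435e+00  6.71534880e-05  2.39241134e-01]
```

View pics/c2.png

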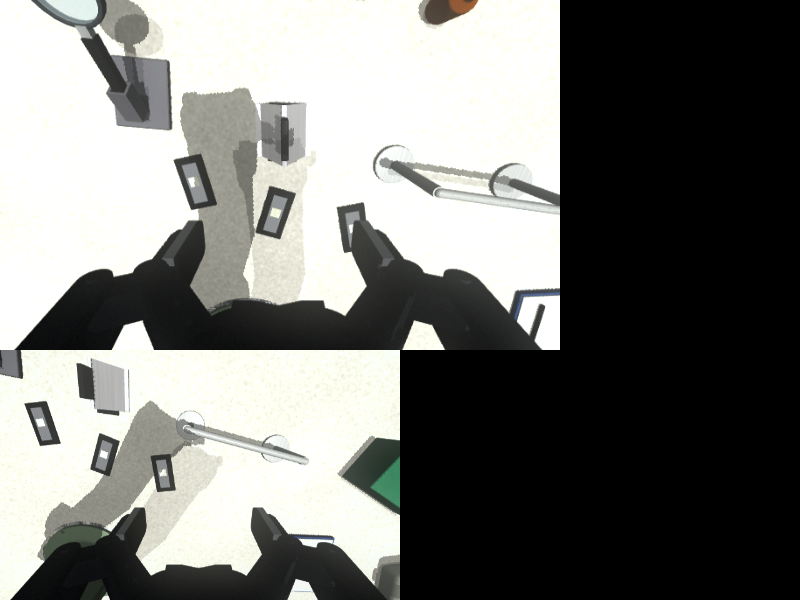

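Composite w2: fin dark strip from about (326,135) to (326,181) full-res, running vertically, so the tool yaw matches the ridge. w1 shows the rail bar from about (296,122) to (490,178). Now the precise masks.

```bash
python3 - <<'E'
from h import *
import pickle
np.set_printoptions(precision=4,suppress=True)
w=pickle.load(open("w2.pkl","rb"));w1=pickle.load(open("w1.pkl","rb"));t=viewer.grab_frame("top")
g=cv2.cvtColor(w["img"],cv2.COLOR_RGB2GRAY);print(g[130:192:3,308:346:2])
gt=cv2.cvtColor(t["img"],cv2.COLOR_RGB2GRAY)
def box(g,th,x,y,W,H):
    m=(g[y:y+H,x:x+W]<th).astype(np.uint8);n,l,st,c=cv2.connectedComponentsWithStats(m)
    for k in range(1,n):
        if st[k,4]>25:
            pts=np.argwhere(l==k)[:,::-1].astype(np.float32);r=cv2.minAreaRect(pts);print(st[k]+[x,y,0,0,0],cv2.boxPoints(r)+[x,y],"area",st[k,4])
box(g,45,300,110,55,85);box(gt,55,278,190,48,58)
E
```

```text
[[112 113 113 113 114 111 110 182 183 191 138 138 139 139 140 139 138 139
  141]
 [111 111 114  89  89  85  94 130 131 191 139 138 138 139 141 139 137 139
  141]
 [112 112 113 112  88  86  89  45  45  44  47 137 138 138 140 139 138 139
  142]
 [109 112 114  87  87  85  85  48  54  58  57 138 137 139 140 140 138 136
  142]
 [ 85 112 112 112  86  85  77  47  54  57  56 136 136 137 140 139 138 140
  140]
 [ 84  86 112  86  88  85  85  47  52  57  55 136 138 138 140 138 138 140
  141]
 [ 84  86  86  85  87  86  76  47  53  56  56  99  88 101 139 139 137 140
  141]
 [ 83  85  91  84  85  84  76  46  53  56  54  88  90  89 138 139 139 141
  140]
 [ 84  85  86  86  85  84  78  47  46  47  45  87  89  88 139 137 136 140
  141]
 [ 84  86  84  84  86  84  86  42  44  44  44  88  88  89 139 139 136 130
  141]
 [ 72  75  80  99  75  75  76  42  44  44  44  86  79  77 124 125 122 127
  140]
 [ 73  73  73  74  75  72  75  42  44  44  44  84  78  77 123 125 122 126
  140]
 [ 95  98  97  98  75  73  75  41  42  42  45  76  76 115 124 124 122 125
  126]
 [ 95  98  98  79  73  73  76  42  42  42  43 121 121 122 125 125 122 128
  125]
 [ 95  97  97  98  73  73  74  42  43  43  42 121 122 121 124 125 122 128
  125]
 [ 95  99  98  97  98  91  74  41  43  43  43 120 123 122 125 124 121 126
  125]
 [ 96  97  98  98  98  94  98  44  48  48  48 122 124 122 123 124 121 126
  125]
 [ 96  98  98  98  96  96  99  45  48  48  47 120 122 123 124 124 123 144
  168]
 [154 121 110  97  96  96  99 102 141 153 116 121 123 122 112  99 173 174
  176]
 [165 163 161 162 156 111  98 112 155 169 123 121 165 166 165 171 175 175
  170]
 [165 166 166 169 170 167 171 161 154 167 164 173 168 168 162 171 176 173
  169]]
[321 151   8  28 154] [[321. 151.]
 [328. 151.]
 [328. 178.]
 [321. 178.]] area 154
[292 190   8  15  38] [[291.7 190.1]
 [294.4 189.2]
 [299.2 203.6]
 [296.5 204.5]] area 38
```

```bash
python3 - <<'E'
from h import *
import pickle
np.set_printoptions(precision=4,suppress=True)
w=pickle.load(open("w2.pkl","rb"));w1=pickle.load(open("w1.pkl","rb"));t=viewer.grab_frame("top");s=viewer.grab_frame("scene")
print(w["K"])
a=onz(w,325.5,135.5,.106);b=onz(w,325.5,178.5,.106);print("far",a,"near",b,np.linalg.norm(a-b),"mid",(a+b)/2,"yaw",np.arctan2(*(a-b)[1::-1]))
for p in(a,b):print(proj(t,p),proj(s,p),proj(w1,p))
for n,f in(("t",t),("s",s)):
    g=cv2.cvtColor(f["img"],cv2.COLOR_RGB2GRAY);u,v=np.round(proj(f,(a+b)/2)).astype(int);print(n,u,v);print(g[v-18:v+19:2,u-9:u+10])
# rail bar in w1: bright/dim profile across at several columns; both views
for nm,f,P in(("w1",w1,((.501,-.175,.14),(.516,-.345,.14))),("t",t,((.501,-.175,.14),(.516,-.345,.14))),("s",s,((.501,-.175,.14),(.516,-.345,.14)))):
    g=cv2.cvtColor(f["img"],cv2.COLOR_RGB2GRAY)
    for p in P:
        u,v=np.round(proj(f,p)).astype(int);print(nm,u,v,g[v-10:v+11,u])
E
```

```text
[[291.138    0.     317.4956]
 [  0.     291.138  198.6932]
 [  0.       0.       1.    ]]
far [0.5385 0.0533 0.106 ] near [0.4899 0.0411 0.106 ] 0.05015356359205475 mid [0.5142 0.0472 0.106 ] yaw 0.24621192518941046
[295.5501 203.8148] [338.6064 199.1824] [125.6388  19.4185]
[301.5955 227.082 ] [337.6375 182.2675] [130.013   70.0095]
t 299 215
[[105 101 103 103  99  89  70  47  40  59  75  78  80  79  80  84  80  81
   81]
 [101  99  99 102 101  96  78  53  38  44  67  80  81  81  78  81  82  80
   79]
 [ 98 100  98  98  96  96  86  62  38  32  54  71  79  80  80  81  79  82
   79]
 [ 98  97  94  98  96  96  88  68  39  29  41  60  75  80  81  79  80  81
   78]
 [ 94  93  90  93  93  93  89  74  59  57  54  58  68  80  79  82  80  79
   82]
 [ 86  89  87  89  83  85  86  87  83  86  79  72  67  74  79  81  80  81
   79]
 [ 83  84  84  86  83  86  84  84  84  84  83  78  70  70  74  82  80  82
   80]
 [ 83  83  83  82  84  84  85  85  84  84  84  76  63  62  69  79  81  79
   81]
 [ 83  85  82  82  81  86  85  86  85  86  85  76  64  50  62  72  81  81
   80]
 [ 84  83  83  84  82  8
[... 2220 characters left out ...]
 10  27  55  54  56  56  53
   49]
 [ 91  75  61  76  93  96  94  87  93 138 138 115  71  53  54  56  56  56
   56]]
w1 314 130 [101 100  99  98  98  89 112 130 143 153 171 182 168 156 146 129  83  94
  99  98  97]
w1 461 170 [111  75  69  69  68  80 114 135 147 158 168 170 161 156 143 125 106 172
 186 185 185]
t 409 220 [155 154 151 153 153 149 124 108 124 140 139 117 109 128 136 135 133 133
 135 149 154]
t 494 211 [148 145 144 143 144 143 126 109 116 130 135 121  90  62  81 125 146 149
 146 146 146]
s 239 159 [129 131 128 130 131 125 106 116 127 101  70  54  95 133 132 130 128 127
 132 130 130]
s 164 152 [131 131 130 133 133 130 128 114 113 102  78  56  93 132 135 132 131 133
 130 127 130]
```

```bash
python3 - <<'E'
from h import *
import pickle
np.set_printoptions(precision=4,suppress=True)
w=pickle.load(open("w2.pkl","rb"));w1=pickle.load(open("w1.pkl","rb"))
a=onz(w,325.5,135.7,.106);b=onz(w,325.5,184,.106);print("fin",a,b,np.linalg.norm(a-b),(a+b)/2)
a=onz(w1,314,130.7,.14);b=onz(w1,461,170.5,.14);print("bar",a,b,"yaw",np.arctan2(-(a-b)[0],(a-b)[1]))
for nm,f in(("w1",w1),("w2",w)):
    g=cv2.cvtColor(f["img"],cv2.COLOR_RGB2GRAY)
    for u in((300,330,440,480,490) if nm=="w1" else (510,540,570,600)):
        v=int(round(124.4+(u-295)*.2736)) if nm=="w1" else int(218+(u-500)*.14)
        print(nm,u,v,g[v-14:v+15,u])
go((.511,.0465,.12));print(monitor.observe()["tool_rot"])
E
```

```text
fin [0.5383 0.0532 0.106 ] [0.4833 0.0394 0.106 ] 0.05668008909586019 [0.5108 0.0463 0.106 ]
bar [ 0.5001 -0.1753  0.14  ] [ 0.5151 -0.3456  0.14  ] yaw 0.08808618661252088
w1 300 126 [182 181 121 100  98  84  67  84 168 133 113 126 140 152 167 119  95  92
  89  81  72  82  95  95  95  94  94  95  97]
w1 330 134 [184 183 185 131 112 111 110 109 111 101 107 126 140 150 154 179 178 160
 150 135 115 147 178 183 184 182 182 179 180]
w1 440 164 [177 177 180 108  72  69  68  66  66  66 107 131 143 155 165 175 165 159
 149 133 120 160 168 169 170 172 174 173 170]
w1 480 175 [184 184 186 185 185 186 138  83  71  72 108 133 146 156 164 170 162 157
 146 129  90  86 171 185 186 185 185 185 185]
w1 490 178 [184 183 185 185 184 185 184 173 169 125 120 136 149 157 167 165 160 153
 148 167 182 185 185 185 184 185 186 184 185]
w2 510 219 [166 165 184 190 191 191 191 191 193 192 191 116 111 132 147 158 168 171
 166 163 152 140 181 191 190 191 192 191 192]
w2 540 223 [162 162 163 184 190 190 191 191 189 187 187 119 105 126 141 152 163 170
 156 161 157 140 182 191 191 191 188 188 186]
w2 570 227 [146 143 144 143 162 167 167 168 167 168 167 139 104 117 135 148 161 168
 169 164 160 144 163 187 191 191 191 190 189]
w2 600 232 [ 61  62 142 183 190 190 191 190 190 190 190 109 107 130 144 156 163 168
 148 158 149 137 182 190 190 190 190 189 190]
tool cm [ 1.92  0.35 18.11] rows 5 each [0.38 0.07 3.62]
[3.1413 0.0004 0.236 ]
```

move_arm --gripper '[1, 1, 1, 1, 1, 1, 1, 1]' --pt "1.9 0.35 0" --pt "0 0 4" --pt "0 0 4" --pt "0 0 4" --pt "0 0 4" --pt "0 0 4" --pt "0 0 2.2" --pt "0 0 0" --twist '[0, -0.5, 0, 0, 0, 0, 0, 0]'

```text
clock: 3.5
position: [0.5092, 0.0463, 0.0769]
tool_rot: [-3.141, 0.004, 0.244]
force: [-0.4, 0.3, 0.7]
grip_width: 0.0852
finger_force: 0.0
```

move_arm --gripper '[0, 0, 0, 0, 0, 0, 0, 0]' --pt "0 0 0" --pt "0 0 0" --pt "0 0 0" --pt "0 0 0" --pt "0 0 0" --pt "0 0 0" --pt "0 0 0" --pt "0 0 0" --twist '[0, 0, 0, 0, 0, 0, 0, 0]' --squeeze 50

```text
clock: 4.3
position: [0.5108, 0.0476, 0.0795]
tool_rot: [3.141, -0.0, 0.244]
force: [-0.3, -3.2, 6.6]
grip_width: 0.009
finger_force: 53.4
```

```bash
python3 - <<'E'
from h import *
import pickle
w=pickle.load(open("w2.pkl","rb"));w1=pickle.load(open("w1.pkl","rb"))
def pl(f,p,q):
    o,a=ray(f,*p);_,b=ray(f,*q);n=np.cross(a,b);return n/np.linalg.norm(n),o
for P,Q in [(((314,130.7),(461,170.5)),((540,225),(600,234)))]:
    n1,o1=pl(w1,*P);n2,o2=pl(w,*Q)
    for y in(-.2,-.26,-.33):
        A=np.array([n1,n2,[0,1,0]]);print(np.linalg.solve(A,[n1@o1,n2@o2,y]))
print(monitor.observe()["position"],monitor.observe()["grip_width"],monitor.observe()["finger_force"])
E
```

```text
[ 0.50225039 -0.2         0.13970772]
[ 0.50765373 -0.26        0.14102971]
[ 0.51395761 -0.33        0.14257204]
[0.51083365 0.04760722 0.07954368] 0.009009375341495774 53.43466579914093
```

move_arm --gripper '[0, 0, 0, 0, 0, 0, 0, 0]' --pt "0 0 -1.5" --pt "0 0 -2.5" --pt "0 0 -3" --pt "0 0 -3" --pt "0 0 -3" --pt "0 0 -3" --pt "0 0 -2" --pt "0 0 0" --twist '[0, 0, 0, 0, 0, 0, 0, 0]' --squeeze 80

```text
clock: 5.1
position: [0.5115, 0.0481, 0.2616]
tool_rot: [3.141, -0.004, 0.244]
force: [0.4, 0.2, -1.5]
grip_width: 0.0087
finger_force: 78.2
```

move_arm --gripper '[0, 0, 0, 0, 0, 0, 0]' --pt "0 0 0" --pt "0 0 0" --pt "0 0 0" --pt "0 0 0" --pt "0 0 0" --pt "0 0 0" --pt "0 0 0" --twist '[-6, -6, -6, -6, -6, -6, -6]'

```text
clock: 5.8
position: [0.5101, 0.0478, 0.2581]
tool_rot: [-3.14, 0.001, 0.981]
force: [-0.1, -0.4, -1.2]
grip_width: 0.0088
finger_force: 78.2
```

move_arm --gripper '[0, 0, 0, 0, 0, 0, 0, 0]' --pt "0 0 0" --pt "0 0 0" --pt "0 0 0" --pt "0 0 0" --pt "0 0 0" --pt "0 0 0" --pt "0 0 0" --pt "0 0 0" --twist '[-6, -6, -6, -6, -6, -6, -3, 0]'

```text
clock: 6.6
position: [0.5102, 0.0477, 0.2582]
tool_rot: [-3.14, -0.0, 1.658]
force: [-0.0, 0.2, -1.5]
grip_width: 0.0085
finger_force: 78.2
```

```bash
python3 - <<'E'
from h import *
s=monitor.observe();print(s["position"],s["tool_rot"],s["qpos"],s["grip_width"],s["force"])
go((.5098,-.286,.27))
f=viewer.grab_frame("top");save(f,"pics/t2.png")
g=cv2.cvtColor(f["img"],cv2.COLOR_RGB2GRAY);cv2.imwrite("pics/t2c.png",cv2.convertScaleAbs(cv2.resize(f["img"][150:300,230:360,::-1],None,fx=4,fy=4,interpolation=cv2.INTER_CUBIC),alpha=1.4))
E
```

```text
[0.51017382 0.04773639 0.25821561] [-3.14003360e+00 -4.42199629e-04  1.65849619e+00] [ 0.27976358  0.36669083 -0.62857007  1.83640003  0.24913942  1.01953041
 -0.36153904] 0.008476311194607825 [-0.01616299  0.18950743 -1.5003946 ]
tool cm [-33.24  -2.96  -1.19] rows 8 each [-4.16 -0.37 -0.15]
```

move_arm --gripper '[0, 0, 0, 0, 0, 0, 0, 0]' --pt "-4 -0.4 -0.2" --pt "-5 -0.4 -0.2" --pt "-5 -0.4 -0.2" --pt "-5 -0.4 -0.2" --pt "-5 -0.4 -0.2" --pt "-5 -0.5 -0.1" --pt "-4.2 -0.5 -0.1" --pt "0 0 0" --twist '[0, 0, 0, 0, 0, 0, 0, 0]'

```text
clock: 7.45
position: [0.5078, -0.2906, 0.27]
tool_rot: [-3.14, 0.001, 1.648]
force: [-1.3, 0.5, -1.8]
grip_width: 0.0085
finger_force: 78.2
```

```bash
python3 - <<'E'
from h import *
s=monitor.observe();print(s["position"],s["tool_rot"],s["qpos"])
go((.5098,-.286,.175))
f=viewer.grab_frame("scene");save(f,"pics/s3.png")
cv2.imwrite("pics/s3c.png",cv2.resize(f["img"][60:240,90:310,::-1],None,fx=3,fy=3,interpolation=cv2.INTER_CUBIC))
E
```

```text
[ 0.50778383 -0.29064279  0.27004353] [-3.13989380e+00  1.10857276e-03  1.64815921e+00] [ 0.7738144   0.4567118  -0.50259396  1.64423347  0.2420771   1.10392765
  0.28194047]
tool cm [0.46 0.25 9.5 ] rows 3 each [0.15 0.08 3.17]
```

View pics/s3c.png

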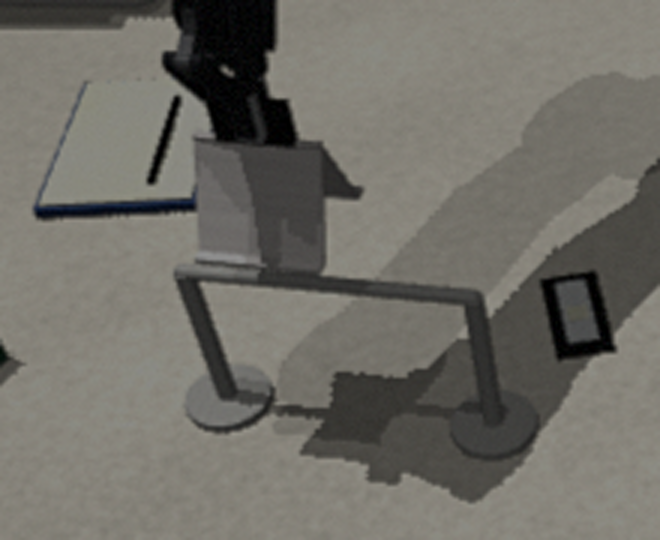

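The picture shows the cover held upright above the bar, its shadow fitting, the bar running from (190,270) to (480,295) in the crop. Next I'll lower it.

move_arm --gripper '[0, 0, 0, 0, 0, 0]' --pt "0 0 2" --pt "0 0 2.5" --pt "0 0 2.5" --pt "0 0 1" --pt "0 0 0" --pt "0 0 0" --twist '[0, 0, 0, 0, 0, 0]'

```text
clock: 8.1
position: [0.51, -0.2842, 0.1921]
tool_rot: [3.141, 0.0, 1.658]
force: [0.1, -0.5, -0.8]
grip_width: 0.0087
finger_force: 78.1
```

move_arm --gripper '[0, 0, 0, 0, 0, 0]' --pt "0 0 1" --pt "0 0 0.7" --pt "0 0 0.5" --pt "0 0 0.3" --pt "0 0 0" --pt "0 0 0" --twist '[0, 0, 0, 0, 0, 0]'

```text
clock: 8.7
position: [0.5096, -0.2845, 0.1664]
tool_rot: [3.141, -0.0, 1.658]
force: [-0.0, 0.2, -1.7]
grip_width: 0.0085
finger_force: 78.3
```

move_arm --gripper '[0, 0, 0, 0]' --pt "0 0 0.15" --pt "0 0 0.1" --pt "0 0 0" --pt "0 0 0" --twist '[0, 0, 0, 0]'

```text
clock: 9.1
position: [0.5096, -0.2846, 0.1648]
tool_rot: [3.141, 0.001, 1.657]
force: [-4.7, 1.5, 13.9]
grip_width: 0.0085
finger_force: 80.6
```

move_arm --gripper '[0.25, 0.4, 0.6, 0.8, 1, 1, 1, 1]' --pt "0 0 0" --pt "0 0 0" --pt "0 0 0" --pt "0 0 0" --pt "0 0 0" --pt "0 0 0" --pt "0 0 0" --pt "0 0 -1" --twist '[0, 0, 0, 0, 0, 0, 0, 0]'

```text
clock: 9.9
position: [0.5089, -0.2842, 0.1731]
tool_rot: [-3.14, -0.001, 1.658]
force: [-0.3, 0.3, 0.7]
grip_width: 0.0855
finger_force: 0.0
```

move_arm --gripper '[1, 1, 1, 1, 1, 1]' --pt "0 0 -2" --pt "0 0 -4" --pt "0 0 -4" --pt "0 0 -4" --pt "0 0 0" --pt "0 0 0" --twist '[0, 0, 0, 0, 0, 0]'

```text
clock: 10.5
position: [0.5097, -0.2846, 0.3151]
tool_rot: [3.14, 0.001, 1.657]
force: [-0.2, -0.2, -1.0]
grip_width: 0.0853
finger_force: 0.0
```

```bash
python3 - <<'E'
from h import *
import pickle
s=monitor.observe();print(s["position"],s["tool_rot"])
f=viewer.grab_frame("scene");g=viewer.grab_frame("wrist");t=viewer.grab_frame("top");pickle.dump(t,open("t3.pkl","wb"))
im=np.zeros((600,800,3),np.uint8)
im[:300,:400]=cv2.resize(f["img"][100:250,100:300,::-1],(400,300));im[:250,400:]=cv2.resize(g["img"][:,:,::-1],(400,250))
im[300:,:400]=cv2.resize(t["img"][150:300,220:420,::-1],(400,300))
im[300:,400:]=cv2.resize(t["img"][130:280,130:330,::-1],(400,300))
cv2.imwrite("pics/c4.png",cv2.convertScaleAbs(im,alpha=1.3))
E
```

```text
[ 0.50966721 -0.28456821  0.31508729] [3.14007180e+00 1.24266292e-03 1.65745765e+00]
```

View pics/c4.png

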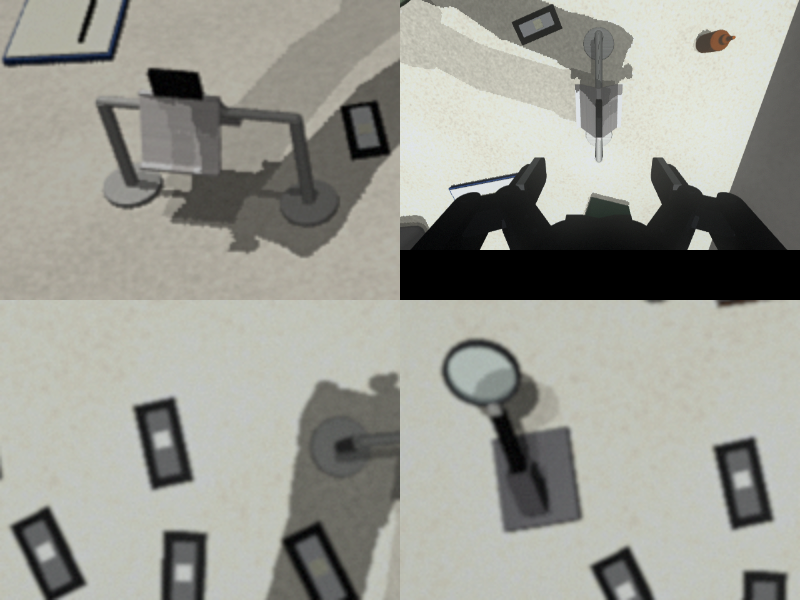

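The cover hangs upright astride the bar (crop centre (180,130)), released. The specimen is uncovered in the top view at about (301.5,221.5), and the magnifier handle is seen from (495,410) to (520,470) in the lower right crop. Next I'll measure the specimen, then head for the stand.

```bash
python3 - <<'E'
from h import *
import pickle
t=pickle.load(open("t3.pkl","rb"));g=cv2.cvtColor(t["img"],cv2.COLOR_RGB2GRAY)
x,y=280,192;m=(g[y:y+60,x:x+45]<95).astype(np.uint8);n,l,st,c=cv2.connectedComponentsWithStats(m)
k=1+np.argmax(st[1:,4]);r=cv2.minAreaRect(np.argwhere(l==k)[:,::-1].astype(np.float32));B=cv2.boxPoints(r)+[x,y]
P=np.array([onz(t,*b,.006) for b in B]);print(st[k],P,P.mean(0))
for p in((-26,0),(40,0)):pass
go((.53,.288,.30),rpy=(np.pi,0,.165))
go((.53,.288,.30))
E
```

```text
[  7   7  30  46 835] [[0.54980002 0.08213906 0.006     ]
 [0.56044171 0.03328667 0.006     ]
 [0.46348614 0.01201395 0.006     ]
 [0.45302231 0.0603775  0.006     ]] [0.50668755 0.04695429 0.006     ]
tool cm [ 11.46 -56.11   1.3 ] rows 13 each [ 0.88 -4.32  0.1 ]
tool cm [56.84  7.05  1.34] rows 13 each [4.37 0.54 0.1 ]
```

move_arm --gripper '[1, 1, 1, 1, 1, 1, 1, 1]' --pt "0 0 0" --pt "0 0 0" --pt "0 0 0" --pt "0 0 0" --pt "0 0 0" --pt "0 0 0" --pt "0 0 0" --pt "0 0 0" --twist '[8, 8, 8, 8, 8, 8, 8, 8]'

```text
clock: 11.45
position: [0.5092, -0.2843, 0.3128]
tool_rot: [-3.14, 0.001, 0.535]
force: [-1.1, -0.8, -0.7]
grip_width: 0.0855
finger_force: 0.0
```

move_arm --gripper '[1, 1, 1, 1]' --pt "0 0 0" --pt "0 0 0" --pt "0 0 0" --pt "0 0 0" --twist '[8, 8, 5.5, 0]'

```text
clock: 11.85
position: [0.5093, -0.2842, 0.3129]
tool_rot: [-3.141, 0.001, 0.164]
force: [0.7, 0.2, -0.3]
grip_width: 0.0852
finger_force: 0.0
```

move_arm --gripper '[1, 1, 1, 1, 1, 1, 1, 1]' --pt "0.9 -4.3 0.1" --pt "0.9 -4.3 0.1" --pt "0.9 -4.3 0.1" --pt "0.9 -4.3 0.1" --pt "0.9 -4.3 0.1" --pt "0.9 -4.3 0.1" --pt "0.9 -4.3 0.1" --pt "0 0 0" --twist '[0, 0, 0, 0, 0, 0, 0, 0]'

```text
clock: 12.65
position: [0.5217, 0.0288, 0.3064]
tool_rot: [-3.139, 0.0, 0.176]
force: [-0.5, -0.6, 0.2]
grip_width: 0.0852
finger_force: 0.0
```

```bash
python3 - <<'E'
from h import *
import pickle
f=viewer.grab_frame("wrist");pickle.dump(f,open("w3.pkl","wb"));g=cv2.cvtColor(f["img"],cv2.COLOR_RGB2GRAY)
u,v=proj(f,(.507,.047,.006)).astype(int);x,y=u-45,v-45;m=(g[max(y,0):y+90,x:x+90]<100).astype(np.uint8);n,l,st,c=cv2.connectedComponentsWithStats(m)
for k in range(1,n):
  if st[k,4]>300:
    B=cv2.boxPoints(cv2.minAreaRect(np.argwhere(l==k)[:,::-1].astype(np.float32)))+[x,max(y,0)];P=np.array([onz(f,*b,.006) for b in B]);print(st[k],P,P.mean(0))
print(u,v);go((.53,.288,.30))
E
```

```text
[   8   14   58   76 2222] [[0.54449631 0.11007302 0.006     ]
 [0.55930286 0.02633404 0.006     ]
 [0.44240396 0.00487114 0.006     ]
 [0.42631347 0.09555691 0.006     ]] [0.49312915 0.05920878 0.006     ]
304 166
tool cm [  5.33 -25.71   0.65] rows 6 each [ 0.89 -4.28  0.11]
```

move_arm --gripper '[1, 1, 1, 1, 1, 1, 1]' --pt "0.9 -4.3 0.1" --pt "0.9 -4.3 0.1" --pt "0.9 -4.3 0.1" --pt "0.9 -4.3 0.1" --pt "0.9 -4.3 0.1" --pt "0.7 -4.3 0.1" --pt "0 0 0" --twist '[0, 0, 0, 0, 0, 0, 0]'

```text
clock: 13.4
position: [0.5296, 0.2907, 0.2998]
tool_rot: [-3.139, 0.002, 0.173]
force: [-0.7, -0.1, -1.3]
grip_width: 0.0858
finger_force: 0.0
```

```bash
python3 - <<'E'
from h import *
import pickle
s=monitor.observe();print(s["position"],s["tool_rot"])
f=viewer.grab_frame("wrist");pickle.dump(f,open("w4.pkl","wb"));w3=pickle.load(open("w3.pkl","rb"))
im=np.zeros((600,800,3),np.uint8)
im[:500]=cv2.resize(f["img"][:,:,::-1],(800,500))
im[400:,:]=0;im[400:,:320]=cv2.resize(w3["img"][:,:,::-1],(320,200))
cv2.imwrite("pics/c5.png",im)
E
```

```text
[0.52962717 0.29073056 0.29978792] [-3.13940109e+00  1.64772801e-03  1.73322061e-01]
```

View pics/c5.png

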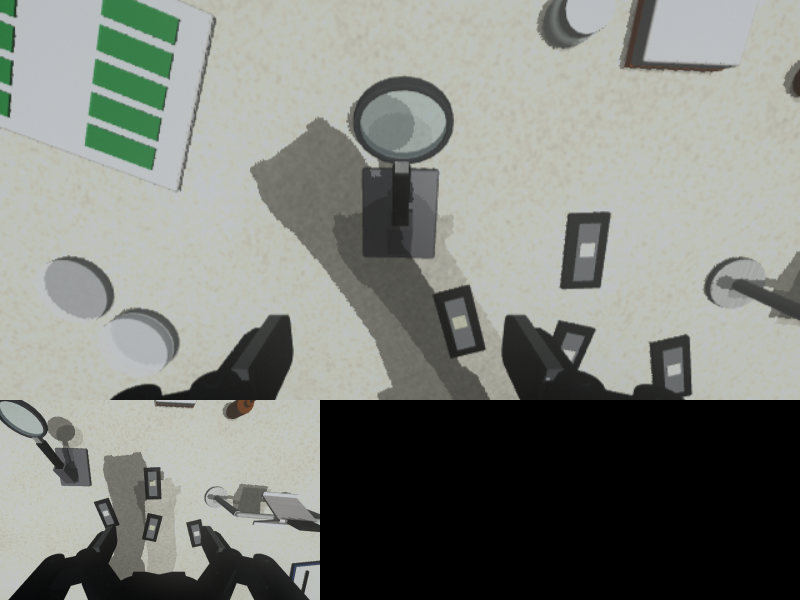

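w4 shows the lens ellipse centred around (322,96) full-res, with the handle running down to (321,180), aligned with the tool. w3 shows the magnifier at upper left, lens about (44,40), handle to about (140,150), and a clear second viewpoint of it.

```bash
python3 - <<'E'
from h import *
import pickle
np.set_printoptions(precision=4,suppress=True,linewidth=150)
w4=pickle.load(open("w4.pkl","rb"));w3=pickle.load(open("w3.pkl","rb"));t=pickle.load(open("t3.pkl","rb"))
def handle(f,rows,lo,hi,th):
    g=cv2.cvtColor(f["img"],cv2.COLOR_RGB2GRAY);out=[]
    for v in rows:
        c=np.where(g[v,lo:hi]<th)[0]
        if len(c):
            runs=np.split(c,np.where(np.diff(c)>1)[0]+1);r=max(runs,key=len);out.append((lo+r.mean(),v,len(r)))
    return np.array(out)
h4=handle(w4,range(132,176,4),305,340,45);print(h4.round(1).tolist())
g=cv2.cvtColor(w3["img"],cv2.COLOR_RGB2GRAY);h3=handle(w3,range(88,130,4),60,150,45);print(h3.round(1).tolist())
ht=handle(t,range(188,212,3),170,205,42);print(ht.round(1).tolist())
def lens(f,x,y,W,H):
    g=cv2.cvtColor(f["img"],cv2.COLOR_RGB2GRAY)[y:y+H,x:x+W];m=(g<90).astype(np.uint8);cs,_=cv2.findContours(m,cv2.RETR_CCOMP,cv2.CHAIN_APPROX_NONE)
    return [(np.round(np.array(e[0])+[x,y],1),np.round(e[1],1)) for e in (cv2.fitEllipse(c) for c in cs if len(c)>45)]
print(lens(w4,275,55,95,77),lens(t,150,145,42,40),sep="\n")
for f,p in((w4,(.507,.047,.006)),):
    g=cv2.cvtColor(f["img"],cv2.COLOR_RGB2GRAY);x,y=440,160;m=(g[y:y+80,x:x+60]<75).astype(np.uint8);n,l,st,c=cv2.connectedComponentsWithStats(m);k=1+np.argmax(st[1:,4])
    B=cv2.boxPoints(cv2.minAreaRect(np.argwhere(l==k)[:,::-1].astype(np.float32)))+[x,y];P=np.array([onz(f,*b,.006) for b in B]);print("spec",st[k],P.mean(0),np.linalg.norm(P[0]-P[1]),np.linalg.norm(P[2]-P[1]))
E
```

```text
[[315.0, 132.0, 1.0], [314.0, 136.0, 1.0], [318.0, 140.0, 9.0], [320.5, 144.0, 14.0], [320.5, 148.0, 14.0], [320.5, 152.0, 14.0], [320.5, 156.0, 14.0], [320.0, 160.0, 13.0], [320.0, 164.0, 13.0], [320.0, 168.0, 13.0], [319.0, 172.0, 15.0]]
[[84.0, 88.0, 23.0], [87.0, 92.0, 23.0], [90.5, 96.0, 22.0], [93.5, 100.0, 22.0], [97.0, 104.0, 21.0], [100.5, 108.0, 22.0], [103.5, 112.0, 22.0], [107.0, 116.0, 21.0], [110.0, 120.0, 21.0], [113.0, 124.0, 21.0], [116.5, 128.0, 20.0]]
[[180.5, 188.0, 8.0], [181.0, 191.0, 9.0], [182.0, 194.0, 9.0], [183.0, 197.0, 9.0], [186.0, 200.0, 13.0], [187.0, 203.0, 13.0], [187.5, 206.0, 12.0], [188.5, 209.0, 12.0]]
[(array([322.1,  95.9]), array([68.6, 79.9])), (array([322.2,  99. ]), array([55.7, 69.9]))]
[(array([171.9, 167.2]), array([32. , 44.3])), (array([170. , 166.1]), array([26.4, 34.6]))]
spec [   8   10   40   61 1179] [0.5056 0.0476 0.006 ] 0.10427460843077366 0.05138132545449185
```

```bash
python3 - <<'E'
from h import *
import pickle
np.set_printoptions(precision=4,suppress=True,linewidth=150)
w4=pickle.load(open("w4.pkl","rb"));w3=pickle.load(open("w3.pkl","rb"));t=pickle.load(open("t3.pkl","rb"))
L,e=tri((w4,322.1,96.5),(t,170.8,166.3));print("lens",L,e)
def pl(f,p,q):
    o,a=ray(f,*p);_,b=ray(f,*q);n=np.cross(a,b);return n/np.linalg.norm(n),o
n1,o1=pl(w4,(320.6,144),(320.0,168));n2,o2=pl(w3,(84,88),(116.5,128))
d=np.cross(n1,n2);d/=np.linalg.norm(d);d*=np.sign(d[2])
for x in(.54,.555,.57):print(np.linalg.solve([n1,n2,[1,0,0]],[n1@o1,n2@o2,x]))
print("dir",d,"yaw",np.arctan2(d[1],d[0]),"elev",np.degrees(np.arcsin(d[2])))
g=L-.075*d;print("grip from lens",g)
print("model",np.array([.522,.2865,.069])+.046*np.array([.707*.986,.707*.165,.707]))
E
```

```text
lens [0.6148 0.3017 0.1465] [0.5, 0.5]
[0.54   0.2898 0.083 ]
[0.555  0.2922 0.0966]
[0.57   0.2946 0.1101]
dir [0.7375 0.1189 0.6648] yaw 0.1598183167190085 elev 41.66919674186053
grip from lens [0.5595 0.2928 0.0967]
model [0.5541 0.2919 0.1015]
```

```bash
python3 - <<'E'
from h import *
s=monitor.observe();print(s["position"],s["tool_rot"]);go((.557,.2925,.085))
E
```

```text
[0.53042507 0.28755708 0.29979557] [-3.14120816e+00  1.58485695e-03  1.70640323e-01]
tool cm [ 2.74 -0.03 21.48] rows 5 each [ 0.55 -0.01  4.3 ]
```

move_arm --gripper '[1, 1, 1, 1, 1, 1, 1, 1]' --pt "2.7 0 0" --pt "0 0 4.5" --pt "0 0 4.5" --pt "0 0 4.5" --pt "0 0 4" --pt "0 0 2" --pt "0 0 0" --pt "0 0 0" --twist '[0, 0, 0, 0, 0, 0, 0, 0]'

```text
clock: 14.25
position: [0.5583, 0.2891, 0.1064]
tool_rot: [3.141, -0.0, 0.165]
force: [0.7, 0.4, 1.0]
grip_width: 0.0853
finger_force: 0.0
```

```bash
python3 - <<'E'
from h import *
s=monitor.observe();print(s["position"],s["tool_rot"],s["force"])
f=viewer.grab_frame("wrist");t=viewer.grab_frame("scene")
go((.557,.2925,.085))
im=np.zeros((600,800,3),np.uint8)
im[:300,:480]=cv2.resize(f["img"][:,:,::-1],(480,300));im[300:,:]=cv2.resize(t["img"][150:300,320:620,::-1],(800,400))[:300]
cv2.imwrite("pics/c6.png",cv2.convertScaleAbs(im,alpha=1.4))
E
```

```text
[0.55833169 0.28911007 0.10639376] [ 3.14124495e+00 -1.75736430e-04  1.64810081e-01] [0.67543545 0.43407882 0.99556035]
tool cm [-0.12 -0.27  2.24] rows 1 each [-0.12 -0.27  2.24]
```

View pics/c6.png

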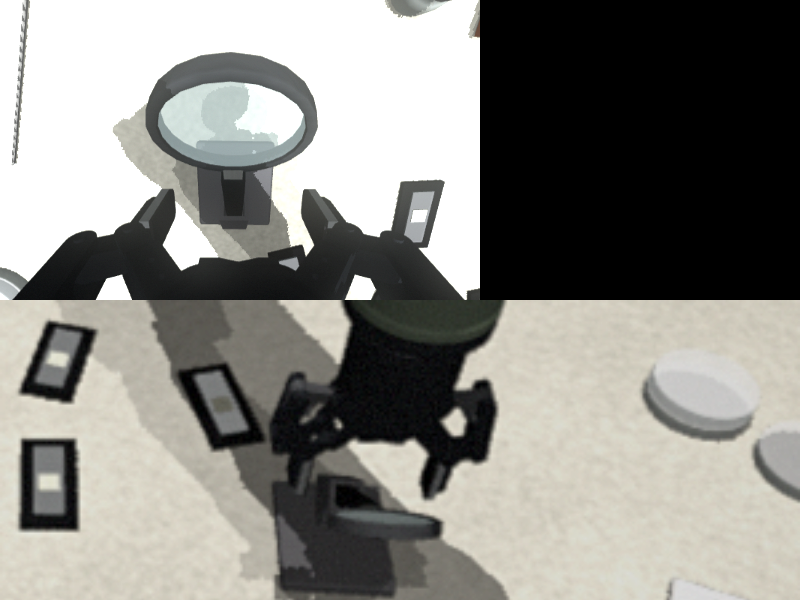

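The wrist view shows the handle at (233,200), nearly midway between the fingertips (165,200) and (312,200), with the lens clear ahead of the gripper body. I'll descend the last 2.2 cm and close.

move_arm --gripper '[1, 1, 1, 1]' --pt "-0.1 -0.3 0" --pt "0 0 1.2" --pt "0 0 0.9" --pt "0 0 0" --twist '[0, 0, 0, 0]'

```text
clock: 14.75
position: [0.5554, 0.2926, 0.0831]
tool_rot: [3.141, 0.002, 0.166]
force: [-0.0, 0.4, -0.6]
grip_width: 0.0853
finger_force: 0.0
```

move_arm --gripper '[0, 0, 0, 0, 0, 0, 0, 0]' --pt "0 0 0" --pt "0 0 0" --pt "0 0 0" --pt "0 0 0" --pt "0 0 0" --pt "0 0 0" --pt "0 0 0" --pt "0 0 0" --twist '[0, 0, 0, 0, 0, 0, 0, 0]' --squeeze 50

```text
clock: 15.55
position: [0.5563, 0.293, 0.0849]
tool_rot: [-3.142, -0.0, 0.165]
force: [0.8, -0.2, 4.0]
grip_width: 0.0153
finger_force: 50.3
```

move_arm --gripper '[0, 0, 0, 0]' --pt "0.5 0 -0.5" --pt "0.8 0 -0.8" --pt "0.8 0 -0.8" --pt "0 0 0" --twist '[0, 0, 0, 0]'

```text
clock: 15.95
position: [0.5787, 0.2968, 0.1072]
tool_rot: [-3.141, -0.002, 0.164]
force: [-0.7, 0.4, -2.1]
grip_width: 0.015
finger_force: 49.6
```

move_arm --gripper '[0, 0, 0, 0, 0, 0, 0, 0]' --pt "1 0 -1" --pt "1 0 -1" --pt "1 0 -1" --pt "1 0 -1" --pt "1 0 -1" --pt "1 0 -1" --pt "0 0 -2" --pt "0 0 0" --twist '[0, 0, 0, 0, 0, 0, 0, 0]'

```text
clock: 16.75
position: [0.637, 0.3069, 0.188]
tool_rot: [-3.14, -0.003, 0.165]
force: [-0.3, 0.3, -0.6]
grip_width: 0.0153
finger_force: 49.7
```

```bash
python3 - <<'E'
from h import *
s=monitor.observe();print(s["position"],s["tool_rot"],s["force"],s["moment"],s["grip_width"])
t=viewer.grab_frame("scene");w=viewer.grab_frame("wrist")
im=np.zeros((600,800,3),np.uint8)
im[:400,:400]=cv2.resize(t["img"][100:300,350:550,::-1],(400,400));im[:250,400:]=cv2.resize(w["img"][:,:,::-1],(400,250))
cv2.imwrite("pics/c7.png",cv2.convertScaleAbs(im[:400],alpha=1.4))
E
```

```text
[0.63699605 0.30694278 0.18797848] [-3.14033650e+00 -2.93977675e-03  1.64880523e-01] [-0.33729474  0.2998629  -0.64419392] [ 0.03503549 -0.00014832 -0.0404639 ] 0.015292890281551218
```

View pics/c7.png

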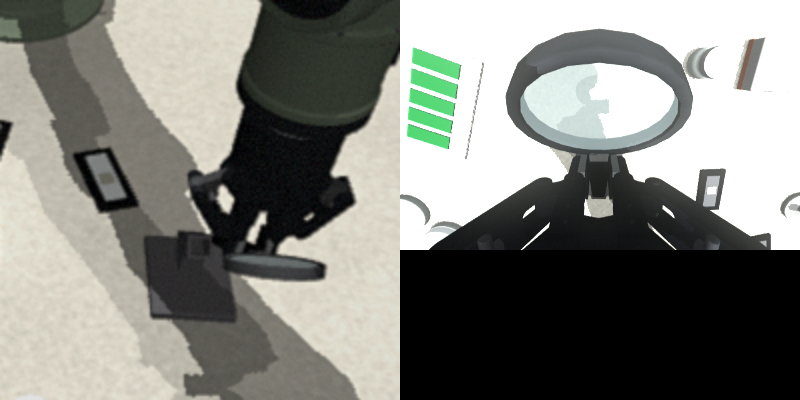

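The magnifier is out of its sleeve (lens at about (275,265) in the left crop, sleeve at (195,245) clear). Next I carry it beyond the rail's bar, to lever its butt up on the bar until level.

```bash
python3 - <<'E'
from h import *
go((.5625,-.2007,.265))
E
```

```text
tool cm [-15.58  48.8   -7.95] rows 12 each [-1.3   4.07 -0.66]
```

move_arm --gripper '[0, 0, 0, 0, 0, 0, 0]' --pt "-0.6 2 -2" --pt "-1.4 4 -2" --pt "-1.4 4 -2" --pt "-1.4 4 -1" --pt "-1.4 4 -0.9" --pt "-1.4 4 0" --pt "-1.4 4 0" --twist '[0, 0, 0, 0, 0, 0, 0]'

```text
clock: 17.55
position: [0.5891, 0.0334, 0.2641]
tool_rot: [3.141, 0.001, 0.165]
force: [0.3, -0.4, -1.2]
grip_width: 0.0149
finger_force: 49.7
```

move_arm --gripper '[0, 0, 0, 0, 0, 0, 0, 0]' --pt "-1.4 4 0" --pt "-1.4 4 0" --pt "-1.4 4 0" --pt "-1.4 4 0" --pt "-1 4 0" --pt "0 2.8 0" --pt "0 0 0" --pt "0 0 0" --twist '[0, 0, 0, 0, 0, 0, 4.4, 0]' --squeeze 30

```text
clock: 18.35
position: [0.5618, -0.2012, 0.2636]
tool_rot: [-3.141, 0.002, 0.086]
force: [0.9, 0.5, -1.4]
grip_width: 0.0149
finger_force: 49.6
```

```bash
python3 - <<'E'
from h import *
s=monitor.observe();print(s["position"],s["tool_rot"],s["force"],s["grip_width"])
go((.5625,-.2007,.235))
E
```

```text
[ 0.56178955 -0.2011859   0.26364734] [-3.14100588e+00  1.51185626e-03  8.56569599e-02] [ 0.9452121   0.46703777 -1.36463318] 0.014888834906833808
tool cm [ 0.08 -0.04  2.86] rows 1 each [ 0.08 -0.04  2.86]
```

move_arm --gripper '[0, 0, 0, 0, 0, 0, 0]' --pt "0 0 1.5" --pt "0 0 1.5" --pt "0 0 1" --pt "0 0 1" --pt "0 0 1" --pt "0 0 0" --pt "0 0 0" --twist '[0, 0, 0, 0, 0, 0, 0]'

```text
clock: 19.05
position: [0.5625, -0.2006, 0.2048]
tool_rot: [-3.142, 0.0, 0.089]
force: [0.3, -0.1, -0.4]
grip_width: 0.0151
finger_force: 49.7
```

move_arm --gripper '[0, 0, 0, 0, 0]' --pt "0 0 0.7" --pt "0 0 0.7" --pt "0 0 0.6" --pt "0 0 0" --pt "0 0 0" --twist '[0, 0, 0, 0, 0]'

```text
clock: 19.55
position: [0.5622, -0.2006, 0.1845]
tool_rot: [-3.141, 0.001, 0.088]
force: [-1.1, -0.8, -1.0]
grip_width: 0.0149
finger_force: 49.2
```

```bash
cat >> h.py <<'E'
def lensview():
    s=monitor.observe();f=viewer.grab_frame("wrist");T=R.from_euler("xyz",s["tool_rot"]).as_matrix();p=np.array(s["position"])
    for th in(50,45,40,30,20,10,0,-10):
        c=np.cos(np.radians(th));q=np.sin(np.radians(th))
        P=lambda r:proj(f,p+T@np.array([r*c,0,-.016-r*q]))[1]
        print(th,"centre %.0f far %.0f near %.0f"%(P(.075),P(.113),P(.037)))
    g=cv2.cvtColor(f["img"],cv2.COLOR_RGB2GRAY);m=(g<105).astype(np.uint8);m[215:]=0
    cs,h=cv2.findContours(m,cv2.RETR_CCOMP,cv2.CHAIN_APPROX_NONE)
    for c,hh in zip(cs,h[0]):
        if hh[3]>=0 and len(c)>80:
            e=cv2.fitEllipse(c);print("hole",np.round(e[0],1),np.round(e[1],1),"bbox",cv2.boundingRect(c))
    cs,_=cv2.findContours(m,cv2.RETR_EXTERNAL,cv2.CHAIN_APPROX_NONE)
    for c in cs:
        if len(c)>150:print("outer",cv2.boundingRect(c))
    col=g[:230,316];print("col",col[::3]);return f
E
python3 -c "
from h import *
f=lensview();save(f,'pics/w8.png')"
```

```text
50 centre 227 far 146 near 257
45 centre 204 far 91 near 248
40 centre 183 far 50 near 240
30 centre 150 far 4 near 226
20 centre 129 far -10 near 214
10 centre 117 far -6 near 206
0 centre 113 far 8 near 200
-10 centre 115 far 26 near 197
outer (68, 163, 62, 52)
outer (179, 20, 277, 195)
col [225 220 219 223 224 225 224  75  75  73  72  71  73  75  84  83  79  76
  75  73  72  95 214 214 213 211 213 215 215 213 214 215 215 217 216 215
 215 215 204 175 167 165 199 210 207 205 205 204 208 209 204 206 206 204
 204 166 164 165 165 164 164 163 203 202 201 202 202 202 204 200 198 200
 128 126 128 128 127]
```

move_arm --gripper '[0, 0, 0, 0, 0, 0, 0]' --pt "0 0 0.7" --pt "0 0 0.7" --pt "0 0 0.7" --pt "0 0 0.7" --pt "0 0 0.7" --pt "0 0 0" --pt "0 0 0" --twist '[0, 0, 0, 0, 0, 0, 0]'

```text
clock: 20.3
position: [0.5627, -0.2006, 0.1499]
tool_rot: [3.142, -0.0, 0.088]
force: [0.8, 0.1, -0.8]
grip_width: 0.015
finger_force: 48.7
```

```bash
python3 -c "
from h import *
f=lensview();save(f,'pics/w9.png')"
```

```text
50 centre 227 far 146 near 257
45 centre 204 far 91 near 248
40 centre 183 far 50 near 240
30 centre 150 far 4 near 226
20 centre 129 far -10 near 214
10 centre 117 far -6 near 206
0 centre 113 far 8 near 200
-10 centre 115 far 27 near 197
hole [317.4 112.5] [182.6 183.4] bbox (226, 20, 184, 185)
outer (39, 169, 68, 46)
outer (212, 2, 212, 213)
col [216  91  96  94  93  87  85 143 216 213 217 216 217 218 218 217 216 217
 215 216 218 218 217 216 215 216 216 218 190 180 171 170 170 171 171 170
 169 170 170 170 170 170 169 170 170 171 207 205 206 205 209 208 205 207
 207 205 206 168 167 167 167 166 166 166 165 203 130 131  80  53  97 104
  87  81  79  79  77]
```

move_arm --gripper '[0, 0, 0, 0, 0]' --pt "0 0 0.4" --pt "0 0 0.4" --pt "0 0 0.3" --pt "0 0 0" --pt "0 0 0" --twist '[0, 0, 0, 0, 0]'

```text
clock: 20.85
position: [0.5632, -0.2006, 0.1392]
tool_rot: [3.141, -0.002, 0.089]
force: [4.4, 0.0, 4.5]
grip_width: 0.0149
finger_force: 49.6
```

```bash
python3 - <<'E'
from h import *
f=lensview();save(f,'pics/w10.png')
s=viewer.grab_frame("scene");t=viewer.grab_frame("top");save(s,"pics/s10.png")
p=monitor.observe()["position"];P=p+np.array([.075,.0066,.016])
print(proj(s,P),proj(t,P))
(u,v)=proj(s,P).astype(int)
A=cv2.resize(s["img"][v-50:v+50,u-66:u+67,::-1],(800,600),interpolation=cv2.INTER_CUBIC)
cv2.imwrite("pics/c11.png",cv2.convertScaleAbs(A,alpha=1.4));print("crop origin",u-66,v-50)
E
```

```text
50 centre 227 far 146 near 257
45 centre 204 far 91 near 248
40 centre 183 far 51 near 240
30 centre 150 far 4 near 226
20 centre 129 far -10 near 214
10 centre 117 far -6 near 206
0 centre 113 far 8 near 200
-10 centre 115 far 27 near 197
hole [317.5 111.9] [165.6 171.7] bbox (234, 25, 167, 174)
outer (30, 172, 68, 43)
outer (223, 10, 190, 205)
col [215 215 213 180  91  94  98  96  70 130 203 216 216 216 215 216 215 214
 213 214 216 215 215 214 213 213 180 181 179 167 167 168 167 169 168 168
 167 167 168 167 167 168 167 166 169 169 168 198 204 204 205 209 205 202
 204 204 203 203 174 165 164 165 163 163 149 129  59  56  53 106 108 106
  86  81  80  79  79]
[205.13769327 197.93828011] [417.6532137 150.3432203]
crop origin 139 147
```

View pics/c11.png

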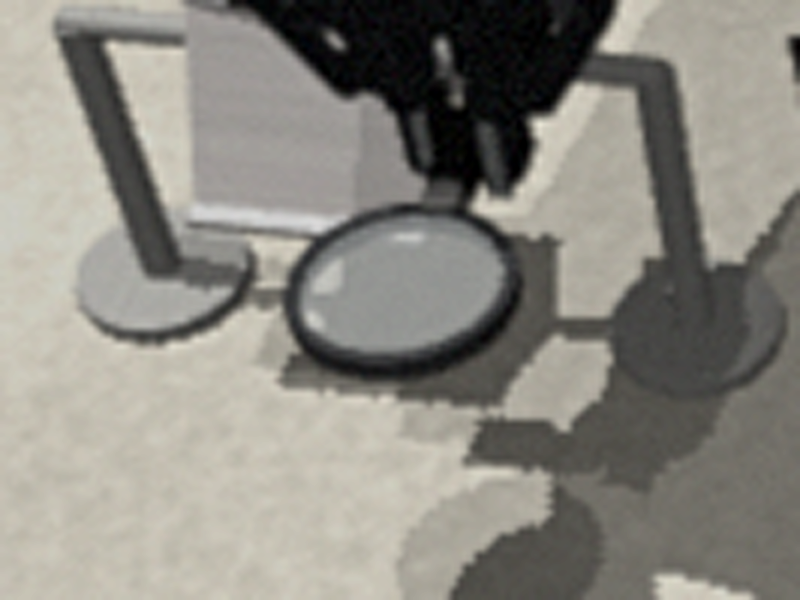

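The crop shows the lens as an ellipse at about (405,290), nearly level, just ahead of the gripper, with the cover untouched behind. The numbers suggest about 4° of residual tilt, so I'll go down 4 mm more.

move_arm --gripper '[0, 0, 0, 0]' --pt "0 0 0.2" --pt "0 0 0.2" --pt "0 0 0" --pt "0 0 0" --twist '[0, 0, 0, 0]'

```text
clock: 21.4
position: [0.5631, -0.2006, 0.1352]
tool_rot: [3.141, -0.002, 0.089]
force: [4.6, 0.3, 5.6]
grip_width: 0.0152
finger_force: 50.0
```

move_arm --gripper '[0, 0, 0, 0, 0, 0]' --pt "0 0 0" --pt "0 0 0" --pt "1.5 0 -2" --pt "1 0 -2.5" --pt "0 0 -1" --pt "0 0 0" --twist '[0, 0, 0, 0, 0, 0]' --squeeze 90

```text
clock: 22.0
position: [0.5872, -0.1987, 0.1904]
tool_rot: [3.141, -0.001, 0.088]
force: [0.1, 0.4, -2.1]
grip_width: 0.0139
finger_force: 89.4
```

```bash
python3 - <<'E'
from h import *
f=lensview();save(f,'pics/w12.png')
s=viewer.grab_frame("scene");t=viewer.grab_frame("top")
p=monitor.observe()["position"];print(p)
P=p+np.array([.075,.0066,.016])
out=[]
for f in(s,t):
    u,v=proj(f,P).astype(int);g=cv2.cvtColor(f["img"],cv2.COLOR_RGB2GRAY)[v-30:v+31,u-35:u+36];print(u,v)
    m=(g<75).astype(np.uint8);cs,h=cv2.findContours(m,cv2.RETR_CCOMP,cv2.CHAIN_APPROX_NONE)
    for c,hh in zip(cs,h[0]):
        if hh[3]>=0 and len(c)>40:
            e=cv2.fitEllipse(c);print(np.array(e[0])+[u-35,v-30],e[1:]);out.append((f,*(np.array(e[0])+[u-35,v-30])))
if len(out)==2:
    L,e=tri(*out);print("lens",L,e,"rel TCP",L-p)
E
```

```text
50 centre 227 far 146 near 257
45 centre 204 far 91 near 248
40 centre 183 far 51 near 240
30 centre 150 far 4 near 226
20 centre 129 far -10 near 214
10 centre 117 far -6 near 206
0 centre 113 far 8 near 200
-10 centre 115 far 27 near 197
hole [317.5 112.5] [161.  167.1] bbox (237, 28, 162, 169)
outer (77, 183, 54, 32)
outer (226, 0, 184, 215)
outer (39, 0, 120, 31)
col [208 207 211 207 212  86  88  95  95  65 127 166 211 212 214 214 214 215
 215 214 214 212 212 215 215 215 216 214 213 212 188 169 167 167 166 167
 168 166 167 165 167 167 199 203 201 202 202 203 203 201 206 205 204 201
 174 166 166 165 164 165 164 202 202 201 141 128  56  63  74 108 107 107
  82  82  82  81  80]
[ 0.58618048 -0.19856863  0.18849505]
196 188
[196.48077393 185.94682693] ((24.804603576660156, 37.177913665771484), 74.51990509033203)
421 132
[417.29602242 132.04948997] ((27.26984214782715, 37.32030487060547), 19.86921501159668)
lens [ 0.66182589 -0.18500134  0.21334108] [3.7, 3.7] rel TCP [0.07564541 0.01356729 0.02484602]
```

```bash
python3 - <<'E'
from h import *
s=monitor.observe();f=viewer.grab_frame("wrist");p=np.array(s["position"])
L=onz(f,317.5,112.5,p[2]+.017);T=R.from_euler("xyz",s["tool_rot"]).as_matrix();o=T.T@(L-p);print(L-p,"tool",o)
to=np.array([.5062,.0473,.10])-(L-p);print(to)
go((to[0]+.1,to[1],.19));go(to,(to[0]+.1,to[1],.19))
E
```

```text
[0.07500476 0.00659658 0.017     ] tool [ 7.52613016e-02  2.11748643e-05 -1.71454170e-02]
[0.43119524 0.04070342 0.083     ]
tool cm [ -3.38 -24.32  -0.13] rows 6 each [-0.56 -4.05 -0.02]
tool cm [-9.94 -0.88 10.72] rows 4 each [-2.49 -0.22  2.68]
```

move_arm --gripper '[0, 0, 0, 0, 0, 0, 0, 0]' --pt "0 -2 -1" --pt "0 -4 0" --pt "0 -4 0" --pt "-1.3 -4 0" --pt "-2 -4 0" --pt "-3 -4 0" --pt "-3 -3.2 0" --pt "-3 0 0" --twist '[0, 0, 0, 0, 0, 0, 0, 0]'

```text
clock: 23.0
position: [0.4404, 0.0458, 0.1996]
tool_rot: [-3.14, 0.0, 0.094]
force: [0.8, -1.7, -1.0]
grip_width: 0.0143
finger_force: 89.3
```

move_arm --gripper '[0, 0, 0, 0, 0, 0, 0, 0]' --pt "-1 0 2" --pt "0 0 3" --pt "0 0 2.5" --pt "0 0 2" --pt "0 0 1.5" --pt "0 0 0.6" --pt "0 0 0" --pt "0 0 0" --twist '[0, 0, 0, 0, 0, 0, 0, 0]'

```text
clock: 23.8
position: [0.4327, 0.041, 0.0843]
tool_rot: [-3.142, -0.0, 0.089]
force: [0.0, -0.9, -1.4]
grip_width: 0.0142
finger_force: 89.4
```

```bash
python3 - <<'E'
from h import *
s=monitor.observe();f=viewer.grab_frame("wrist");p=np.array(s["position"]);print(p,s["tool_rot"],s["qpos"],s["force"],s["finger_force"])
g=cv2.cvtColor(f["img"],cv2.COLOR_RGB2GRAY);m=(g<105).astype(np.uint8);m[215:]=0
cs,h=cv2.findContours(m,cv2.RETR_CCOMP,cv2.CHAIN_APPROX_NONE)
for c,hh in zip(cs,h[0]):
    if len(c)>80:print("hole" if hh[3]>=0 else "outer",np.round(cv2.fitEllipse(c)[:2],1).tolist(),cv2.boundingRect(c))
print("L",onz(f,317.5,112.5,p[2]+.017),"spec px",proj(f,(.5062,.0473,.008)))
sc=viewer.grab_frame("scene");P=p+[.075,.0066,.017];u,v=proj(sc,P).astype(int);G=cv2.cvtColor(sc["img"],cv2.COLOR_RGB2GRAY)[v-30:v+31,u-35:u+36]
cs,h=cv2.findContours((G<75).astype(np.uint8),cv2.RETR_CCOMP,cv2.CHAIN_APPROX_NONE);print(u,v)
for c,hh in zip(cs,h[0]):
    if len(c)>35:print(hh[3],np.array(cv2.fitEllipse(c)[0])+[u-35,v-30],cv2.fitEllipse(c)[1:])
b=cv2.cvtColor(sc["img"],cv2.COLOR_RGB2GRAY)
for q in ("pics/scene0.png",):
    a=cv2.cvtColor(cv2.imread(q),cv2.COLOR_BGR2GRAY)
    for n,(x,y,w,h2) in dict(drop=(205,255,40,50),box=(265,280,75,60),jar=(345,290,40,45)).items():
        print(n,cv2.phaseCorrelate(np.float32(a[y:y+h2,x:x+w]),np.float32(b[y:y+h2,x:x+w])))
go((.4312,.0407,.083))
E
```

```text
[0.43266773 0.04102893 0.08428245] [-3.14152395e+00 -3.94241323e-04  8.86183904e-02] [ 0.01201432  0.49151361 -0.30749755  2.19224438  0.30450071  0.49662268
 -2.01267551] [ 0.02004376 -0.92889059 -1.43183793] 89.37432646751404
outer [[135.9, 204.7], [22.8, 75.3]] (92, 189, 71, 26)
outer [[614.0, 152.2], [26.0, 69.9]] (580, 138, 60, 31)
outer [[607.0, 148.1], [99.9, 133.9]] (538, 101, 56, 90)
outer [[4.1, 122.8], [10.6, 36.2]] (0, 101, 13, 35)
outer [[314.7, 114.1], [181.0, 204.6]] (226, 15, 184, 200)
hole [[317.5, 112.5], [161.3, 167.5]] (237, 28, 162, 169)
hole [[318.6, 111.4], [171.6, 178.1]] (314, 21, 95, 166)
hole [[283.9, 60.1], [54.1, 99.2]] (244, 21, 71, 47)
outer [[0.2, 68.1], [90.4, 192.3]] (0, 0, 71, 150)
L [0.50763361 0.04765808 0.10128245] spec px [317.82911883 111.95226402]
338 190
-1 [346.61520004 188.61927032] ((47.06425094604492, 60.269073486328125), 14.1890869140625)
25 [339.25418472 188.09391022] ((22.119709014892578, 31.31473159790039), 90.34977722167969)
drop ((9.878096047799545e-05, -0.01211187346140008), 0.9727759966850281)
box ((0.4760517761049812, 0.040983793601956364), 1.0080136823654176)
jar ((-0.057684215613768686, 0.5228304875916976), 0.9449763104650709)
tool cm [-0.18  0.    0.15] rows 1 each [-0.18  0.    0.15]
```

move_arm --gripper '[0, 0, 0, 0]' --pt "0 0 0" --pt "0 0 0" --pt "0 0 0" --pt "0 0 0" --twist '[0, 0, 0, 0]'

```text
clock: 24.3
position: [0.4326, 0.0408, 0.0839]
tool_rot: [-3.142, -0.0, 0.088]
force: [-0.5, -0.4, -1.0]
grip_width: 0.0146
finger_force: 89.4
```

```bash
python3 - <<'E'
from h import *
a=cv2.cvtColor(cv2.imread("pics/s10.png"),cv2.COLOR_BGR2GRAY);sc=viewer.grab_frame("scene");b=cv2.cvtColor(sc["img"],cv2.COLOR_RGB2GRAY)
print("cover shift px",cv2.phaseCorrelate(np.float32(a[150:188,150:195]),np.float32(b[150:188,150:195])))
print(np.abs(monitor.observe()["qd"]).max());print(bot.job_done())
E
```

```text
cover shift px ((0.37841860194239985, -0.27648130434597107), 0.7650608819060856)
0.0020027960121974317
the job is handed in; nothing more can be done
None
```

I handed the job in at about 24 s (limit 58 s), with no verdict returned: by my last measurements the cover hangs released astride the bar about 19 mm from its middle, the magnifier is held still and level to within a few degrees about 10 cm up and about 2 mm off the slide's centre, and the slide box, dropper and jar have not moved.

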